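# Re-index a clamped film roll on its turning stand

## Task

Turn the film roll clamped on the turning stand so that its crank pin stands at the pointer block: first draw the lock bolt fully back, away from the clamp screw, then swing the clamp lever counter-clockwise (seen from above) just enough to free the roll, about an eighth of a turn and always less than a quarter turn. Push the crank pin round until it stands in line with the pointer, then swing the lever back until the clamp is fully tight again. Leave the bolt drawn back, and leave the loose things around the stand where they are.

Things in the scene. Friction and masses are not known exactly. Their poses are not given: they have to be found in the camera images.
- stand: Grey steel plate of the turning stand, fixed, 190 (its x) by 310 (its y) by 18 mm; it spans x -95 to 95, y -215 to 95 mm. Origin: on the table, on the vertical axis of the chuck, which carries the film roll (84 mm across, top at 96 mm) on a steel disc (150 mm across, top at 36 mm). All heights here are above the table, all directions counter-clockwise from this x axis.
- screw_top (a point): Top centre of the clamp lever's round hub (28 mm across, top at 81 mm), on the vertical axis of the clamp screw, at x 0, y -110 mm of the stand. The screw presses a dark steel strap on the rim of the chuck's disc.
- clamp_lever (a joint): Angle of the clamp lever about the vertical clamp screw, rad. About 0 = tight (start within 0.03; stop at -0.08); positive = counter-clockwise from above = backing off. Roll gripped at 0, free above 0.3; over 1.5 is too far. Stiff (0.45 N m, up to 0.75 near tight), stays where left. With the bolt in it cannot exceed about 0.2.
- lever_grip (a point): Top centre of the upright black round handle (18 mm across, 69 to 115 mm high up) at the end of the clamp lever, 85 mm from the screw's axis. At joint value 0 the lever points from that axis in direction 230 degrees of the stand. Lever bar: 14 mm wide, 69 to 79 mm high up.
- lock_bolt (a joint): Slide of the lock bolt, m. 0 = in, blocking a stop tooth of the lever's hub; 0.025 = fully drawn back, away from the screw's axis (end stop). The lever is clear above 0.012. About 3 N of friction; stays where left.
- bolt_knob (a point): Top centre of the upright round steel knob of the lock bolt (16 mm across, 50 to 112 mm high up). It moves straight away from the screw's axis in direction 325 degrees of the stand: 78 mm from that axis when in, 103 mm when drawn back. Between hub and knob lie the bolt bar (10 mm wide, top at 63 mm) and its guide (top at 44 mm).
- chuck (a joint): Angle of the chuck with the film roll, rad, counter-clockwise from above positive; at 0 the crank points in direction 60 degrees of the stand; range -0.2 to 2.2. It turns only while the clamp is backed off, with 0.25 N m of friction, and stays where left.
- crank_pin (a point): Top centre of the upright round steel crank pin (18 mm across, from 46 to 110 mm above the table), on the crank arm of the chuck (22 mm wide, top at 46 mm), 105 mm from the chuck's axis. It always has to go counter-clockwise, 0.5 to 1.6 rad.
- pointer_mark (a point): The point in the air, 105 mm from the chuck's axis and 110 mm above the table, at which the pointer aims: the top of the crank pin must come here. The pointer is a small fixed grey foot block with a low steel nose (top 44 mm above the table, tip 129 mm from the chuck's axis) outside the crank's circle, aimed at the chuck's axis.
- roll_near: Bystander, loose: film roll, 76 mm across, 60 mm high, standing on the table behind the stand. Origin at the centre of its underside. To be left alone.
- core: Bystander, loose: empty cardboard core tube, 48 mm across, 70 mm high, standing to the right of the stand. Origin at the centre of its underside. To be left alone.
- mallet: Bystander, loose: mallet with amber head (52 mm across, 90 mm long) and wooden handle, about 240 mm long, lying to the left of the stand. Origin at the centre of its underside. To be left alone.
- wrench: Bystander, loose: steel wrench, about 180 mm long, lying to the right of the stand. Origin at the centre of its underside. To be left alone.

How it is judged:
On the way, in this order (a step that is already met when the one before it is completed fails the run):
1. the lock bolt is drawn back (over 15 mm) while the clamp is still tight (value of joint lock_bolt above 0.015 m and value of joint clamp_lever below 0.3 rad), for 0.1 s.
2. the clamp lever is backed off by more than 0.35 rad (value of joint clamp_lever above 0.35 rad), for 0.1 s.
3. with the clamp backed off, the crank pin is brought in line with the pointer (horizontal distance between crank_pin and pointer_mark below 0.008 m and value of joint clamp_lever above 0.3 rad), for 0.2 s.
At the end, for the whole second after the job is handed in: The crank pin stands within 8 mm of the pointer mark (seen from above), the clamp lever is back at less than 0.1 rad (tight), the lock bolt is still drawn back by more than 15 mm, and chuck and lever are at rest (horizontal distance between crank_pin and pointer_mark below 0.008 m and value of joint clamp_lever below 0.1 rad and value of joint lock_bolt above 0.015 m and velocity of joint clamp_lever between -0.05 and 0.05 rad/s and velocity of joint chuck between -0.05 and 0.05 rad/s); the robot touches nothing.
It fails at once if the clamp lever is backed off by a quarter turn (over 1.5 rad) (value of joint clamp_lever above 1.5 rad).
It fails at once if a loose bystander is moved by more than 20 mm (distance of any of roll_near, core, mallet, wrench from where it was at the start of the episode above 0.02 m).
It also fails if it takes over 64 s, if anything falls off the work surface, if the arm or the gripper's body presses on something with over 40 N, if the wrist force passes 120 N, or if a joint passes its speed limit or range.

## Robot

A 6-joint arm with a two-finger parallel gripper is mounted at the origin on the work surface. World frame = base frame: x ahead of the robot, y to its left, z up, the work surface at z = 0. Lengths are in m, angles in rad, forces in N, time in s.
With the tool pointing down it reaches from about 0.35 to 0.875 m from the base axis. Payload 4.2 kg.
Tool frame: the origin (TCP) lies midway between the tips of the shut fingers; the grasp point (between the pads) lies 19 mm behind it; z points along the fingers, y is the direction in which the jaws open and shut (so a half turn about z gives the same grasp; the last joint's range is limited). The gripper opens to 87 mm and grips with 3 to 60 N. Pads are 19 mm wide; open, the fingers measure 117 mm over their backs; the gripper's body (75 mm by 190 mm) begins 51 mm behind the grasp point.
Start: joints at [-1.037, 0.385, 0.008, 0, -1.194, -0.259], TCP at [0.17, -0.602, 0.223] pointing down, gripper open.
Joint ranges: [-3.14, 3.14], [-1.21, 2.06], [-1.07, 1.41], [-3.16, 2.05], [-2.99, -0.16], [-3.1, 3.1]. Speed limits (rad/s): [2.79, 2.79, 3.14, 3.14, 3.14, 3.14].

## Interface

Orientations are given as a 3x3 rotation matrix whose columns are the frame's x, y, z axes.
In Python, from workcell import robot gives the robot as it stands. The module is installed in compiled form; this text tells all that it offers.
- The arm moves only by the tool step_arm, never from a script. Its argument "increments" is text: rows parted by semicolons, each of 7 numbers parted by spaces: the closure, from -1 (fully open) to 1 (shut), so that 0 is half open, then the shift along the tool's x, y, z in cm, then the turn, a rotation vector about the tool's x, y, z in rad. A call has 1 to 10 rows; each row shifts and turns the commanded pose from where the row before left it, along the tool's axes as they then stand; what a row does not reach is not made up. A row lasts 1/8 s, in which the tool goes at most 62.5 mm and 10.7 degrees, less where a joint would pass 70% of its speed; a pose out of reach is approached as far as the arm can. A call is refused whole if a number of a shift passes 6.25 or a number of a turn 0.188, either way. A call with a gripper value outside its range is refused whole. The fingers move at their own pace and stop on an object; "squeeze" is the grip in N (left out, the last holds). Time passes only in rows, so rows that do not move let the fingers close. It gives the time, the measured TCP pose, the force and the opening at its end, in the units of the state.
- robot.sense(): the state, without advancing time (a new reading comes with each control period).
- robot.read_camera(name): name is "scene" or "top" or "wrist"; returns the picture (420x560x3 uint8, red, green, blue); there is no depth.
- robot.calibration(name): a dict with "fovy" (degrees; the focal length in pixels is half the picture's height over the tangent of half this angle, whatever the lens; pixels are square), "cx", "cy" (the principal point, pixels), "distortion" ([k1, k2, p1, p2, k3] as OpenCV has them; the pictures are not rectified), "world_from_camera" (4x4, takes a point from camera to world coordinates). Camera axes: x right, y down, z forward; pixel columns grow to the right and rows downward; lengths in m; the calibration is good to about 2 mm. A picture is of the moment at which its call begins: read the wrist's pose just before it. calibration takes no time and is no camera call; for the wrist camera it gives the pose at the moment of the call.
- robot.sign_off(): hands the job in, once; it reports no verdict.
The state is a dict: "time_s": time; "qpos": joint angles; "qvel": joint speeds; "effort": joint torques, N m; "position": TCP position; "tcp_rot": TCP orientation; "wrist_force": force on the tool from outside, world axes, zero at the start; "moment": the same for the moment, N m; "opening": finger opening in m.
Only numpy, scipy, OpenCV 4.12 (cv2) and the standard library are available. Lean on these libraries where they do the work, as an engineer would, in place of code of your own. Each camera call takes 0.05 s, during which the arm holds its last target.

## Working session

There is one attempt and no reset: what is moved stays moved. The work goes in short steps, Python scripts to look and compute and a tool call to move; the robot and the scene stay as the last step left them, time stands still between calls to the robot, and variables do not carry over. Pictures are saved under pics/ and viewed, and the job is handed in when it is done.

Besides the shell and the picture viewer there is one more tool, called as name(argument=value, ...), one argument or row to a line, values as JSON. step_arm: Moves the arm, as the interface text tells. Its arguments: {"type":"object","properties":{"increments":{"type":"string"},"squeeze":{"type":"number"}},"required":["increments"]}

```bash
mkdir -p pics
python3 - <<'E'
from workcell import robot
import cv2,numpy as np
print(robot.sense())
for n in ["scene","top"]:
    cv2.imwrite(f"pics/{n}0.png",robot.read_camera(n)[:,:,::-1]); print(n,robot.calibration(n))
print(robot.calibration("wrist"))
E
```

```text
{'time_s': 0.0, 'qpos': array([-1.03736153e+00,  3.85511979e-01,  6.62672387e-03, -5.17552169e-04,
       -1.19398501e+00, -2.58581878e-01]), 'qvel': array([-0.00119265,  0.00190777,  0.00010717,  0.0005829 , -0.00147308,
       -0.00146726]), 'effort': array([-3.03567240e-04, -3.90664065e+01,  1.87412578e+01,  4.21984926e+00,
        1.12335183e-02, -1.81397372e-04]), 'position': array([ 0.16947606, -0.60095605,  0.2214841 ]), 'tcp_rot': array([[-9.62516910e-01, -2.71220921e-01, -6.40181938e-04],
       [-2.71221669e-01,  9.62514771e-01,  2.03046813e-03],
       [ 6.54791336e-05,  2.12799113e-03, -9.99997734e-01]]), 'wrist_force': array([ 0.28514546, -0.13965964, -0.49851752]), 'moment': array([-0.05302457, -0.06250633,  0.01349071]), 'opening': 0.08666790836096243}
scene {'fovy': 56.162328193384496, 'cx': 282.7897189137396, 'cy': 204.63232760699196, 'distortion': array([-0.07941971,  0.        ,  0.        ,  0.        ,  0.        ]), 'world_from_camera': array([[-0.59201141,  0.58400645, -0.55539081,  1.12853953],
       [ 0.80592515,  0.42670696, -0.41037278,  0.40307752],
     
[... 292 characters left out ...]
orld_from_camera': array([[ 0.02914097, -0.99709447,  0.07038058,  0.52270828],
       [-0.99924429, -0.02724709,  0.027721  ,  0.02225669],
       [-0.02572279, -0.0711352 , -0.99713496,  1.32329917],
       [ 0.        ,  0.        ,  0.        ,  1.        ]])}
{'fovy': 62.041762412835986, 'cx': 282.81875028318416, 'cy': 206.44435291917412, 'distortion': array([-0.07020684,  0.        ,  0.        ,  0.        ,  0.        ]), 'world_from_camera': array([[-0.27199041,  0.93221162,  0.23875241,  0.10486942],
       [ 0.96229669,  0.26283837,  0.07000764, -0.62108014],
       [ 0.00250864,  0.24879206, -0.96855367,  0.38336225],
       [ 0.        ,  0.        ,  0.        ,  1.        ]])}
```

View pics/top0.png

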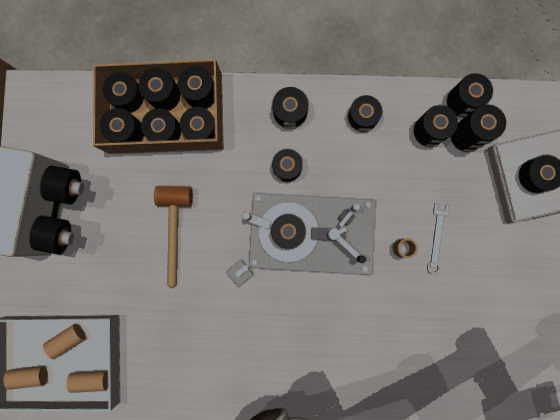

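View pics/scene0.png

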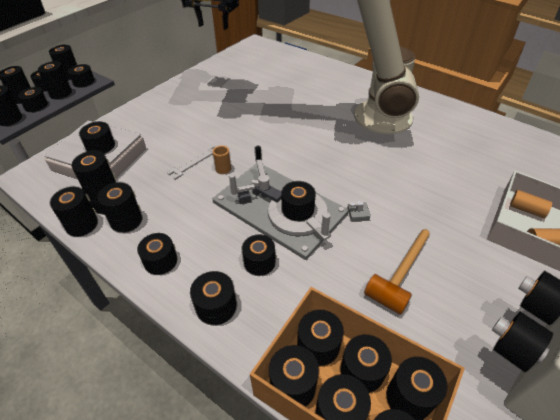

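Run:
```python
import cv2
i=cv2.imread("pics/top0.png")[100:330,170:420]
cv2.imwrite("pics/top0z.png",cv2.resize(i,None,fx=2.6,fy=2.6,interpolation=cv2.INTER_CUBIC))
```

```text
(no output)
```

View pics/top0z.png

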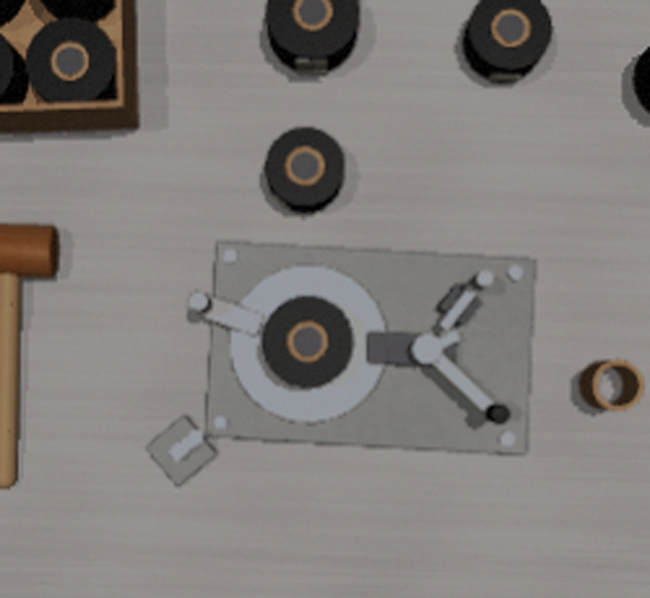

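```bash
cat > h.py <<'E'
from workcell import robot
import cv2,numpy as np
def cam(name):
    c=robot.calibration(name); f=210/np.tan(np.radians(c['fovy']/2))
    return np.array([[f,0,c['cx']],[0,f,c['cy']],[0,0,1]]),np.array(c['distortion']),np.array(c['world_from_camera'])
def ray2(c,uv,z):
    K,D,T=c
    p=cv2.undistortPoints(np.array([[uv]],float),K,D)[0,0]
    d=T[:3,:3]@np.array([p[0],p[1],1]); o=T[:3,3]
    return (o+d*(z-o[2])/d[2])[:2]
def proj(c,P):
    K,D,T=c; R=T[:3,:3].T
    return cv2.projectPoints(np.atleast_2d(np.array(P,float)),cv2.Rodrigues(R)[0],-R@T[:3,3],K,D)[0][:,0]
E
python3 - <<'E'
from h import *
from scipy.optimize import least_squares
c=cam("top")
z=lambda u,v:(u/2.6+170-.3,v/2.6+100-.3)
px=dict(roll=(307,342,.096),hub=(427,348,.081),grip=(498,412,.115),knob=(485,279,.112),pin=(199,301,.110),tip=(203,435,.044),c1=(218,241,.018),c2=(536,260,.018),c3=(527,454,.018),c4=(207,435,.018))
W={k:ray2(c,z(a,b),h) for k,(a,b,h) in px.items()}
d=lambda r,a:np.array([r*np.cos(np.radians(a)),r*np.sin(np.radians(a))])
s=np.array([0,-.11])
M=dict(roll=(0,0),hub=s,grip=s+d(.085,230),knob=s+d(.078,325),c1=(.095,.095),c2=(.095,-.215),c3=(-.095,-.215),c4=(-.095,.095))
def tf(p,m):
    C,S=np.cos(p[2]),np.sin(p[2]); return np.array([[C,-S],[S,C]])@np.array(m)+p[:2]
r=least_squares(lambda p:np.concatenate([tf(p,M[k])-W[k] for k in M]),[.5,0,0])
print(r.x)
for k in M: print(k,W[k],(W[k]-tf(r.x,M[k]))*1000)
for k in ("pin","tip"):
    q=W[k]-r.x[:2]; print(k,W[k],np.hypot(*q),np.degrees(np.arctan2(q[1],q[0])-r.x[2]))
E
```

```text
[ 0.55850508  0.03142903 -0.03001236]
roll [0.55750095 0.03224652] [-1.00413173  0.81748935]
hub [ 0.55552826 -0.07767238] [0.32404501 0.84905423]
grip [ 0.49961122 -0.13914597] [0.97327089 2.8203804 ]
knob [ 0.6179189 -0.1257204] [ 0.19211788 -0.56283548]
c1 [0.65527582 0.12201632] [-1.03722519 -1.51918482]
c2 [ 0.64505506 -0.18606636] [-1.95555055  0.2585385 ]
c3 [ 0.45847309 -0.18060046] [1.3769106  0.02294203]
c4 [0.46752917 0.12655061] [ 1.13056308 -2.68638421]
pin [0.59122109 0.13034989] 0.10419056290866999 73.4190289513323
tip [0.46851185 0.12825202] 0.13218726706875483 134.62585249686427
```

step_arm(
  increments="-1 -4.67 2.8 0 0 0 0;-1 -4.67 2.8 0 0 0 0;-1 -4.67 2.8 0 0 0 0;-1 -4.67 2.8 0 0 0 0;-1 -4.67 2.8 0 0 0 0;-1 -4.67 2.8 0 0 0 0;-1 -4.67 2.8 0 0 0 0;-1 -4.67 2.8 0 0 0 0;-1 -4.67 2.8 0 0 0 0;-1 -4.67 2.8 0 0 0 0",
)

```text
time_s: 1.35
position: [0.5439, -0.2037, 0.2222]
tcp_rot: [[-0.962, -0.272, -0.001], [-0.272, 0.962, 0.0], [0.001, 0.0, -1.0]]
wrist_force: [-0.5, -0.5, -0.1]
opening: 0.0873
```

step_arm(
  increments="-1 -4.67 2.8 0 0 0 0;-1 -4.67 2.8 0 0 0 0;-0.3 0 0 0 0 0 -0.164;-0.3 0 0 0 0 0 -0.164;-0.3 0 0 0 0 0 -0.164;-0.3 0 0 0 0 0 -0.164;-0.3 0 0 0 0 0 0",
)

```text
time_s: 2.22
position: [0.6176, -0.126, 0.222]
tcp_rot: [[-0.599, -0.801, -0.001], [-0.801, 0.599, 0.0], [0.001, 0.001, -1.0]]
wrist_force: [0.2, 0.5, 0.2]
opening: 0.0571
```

```bash
cat >> h.py <<'E'
STAND=np.array([.55805,.0318,-.0300])
def w(m):
    C,S=np.cos(STAND[2]),np.sin(STAND[2]); return np.array([[C,-S],[S,C]])@np.array(m)+STAND[:2]
def pol(r,deg,o=(0,0)): return np.array(o)+r*np.array([np.cos(np.radians(deg)),np.sin(np.radians(deg))])
SC=(0,-.11)
def go(xy,z,yaw=None):
    s=robot.sense(); R=s['tcp_rot']; p=s['position']
    y=np.degrees(np.arctan2(R[1,1],R[0,1]))
    d=np.array([xy[0],xy[1],z])-p
    print('t',s['time_s'],'pos',p.round(4),'yaw',y.round(2),'op',round(s['opening'],4),'F',s['wrist_force'].round(1))
    print(' tool shift cm',(R.T@d*100).round(2),'' if yaw is None else ('turn z',round(-np.radians((yaw-y+90)%180-90),3)))
def shot(name,f,s=1.0):
    c=cam(name); i=robot.read_camera(name)[:,:,::-1].copy(); cv2.imwrite(f'pics/{f}.png',i); return c,i
E
python3 - <<'E'
from h import *
k=w(pol(.078,325,SC)); print(k)
go(k,.22,143.3)
c,i=shot("wrist","w1")
for P in [(*k,.112),(*w(SC),.081),(*w(pol(.085,230,SC)),.115),(0.558,.032,.096)]: print(proj(c,P))
E
```

```text
[ 0.61727364 -0.12478586]
t 2.225 pos [ 0.6176 -0.126   0.222 ] yaw 143.22 op 0.0571 F [0.2 0.5 0.2]
 tool shift cm [-0.08  0.09  0.2 ] ('turn z', np.float64(-0.001))
[[285.13336157 205.79220074]]
[[372.11040669 197.16622784]]
[[399.71752848  96.7754467 ]]
[[436.67911768 295.45794277]]
```

View pics/w1.png

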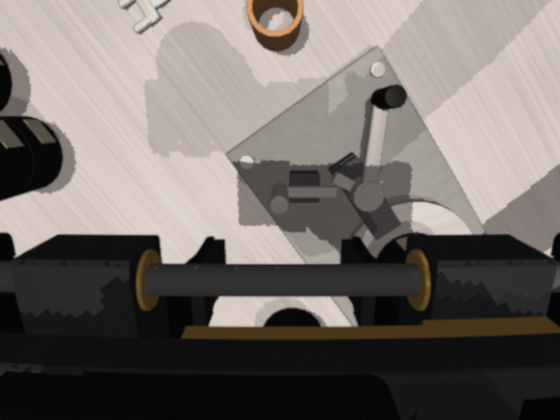

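step_arm(
  increments="-0.3 0 -0.1 4 0 0 0;-0.3 0 -0.1 4 0 0 0;-0.3 0 0 3.7 0 0 0;-0.3 0 0 2 0 0 0;-0.3 0 0 0 0 0 0;0.3 0 0 0 0 0 0;0.6 0 0 0 0 0 0;0.7 0 0 0 0 0 0;0.7 0 0 0 0 0 0;0.7 0 0 0 0 0 0",
  squeeze=15,
)

```text
time_s: 3.52
position: [0.6198, -0.1274, 0.0859]
tcp_rot: [[-0.597, -0.802, 0.001], [-0.802, 0.597, -0.0], [-0.0, -0.001, -1.0]]
wrist_force: [0.9, -2.2, -0.8]
opening: 0.017
```

step_arm(
  increments="0.8 0 -0.3 0 0 0 0;0.8 0 -0.3 0 0 0 0;0.8 0 -0.3 0 0 0 0;0.8 0 -0.3 0 0 0 0;0.8 0 -0.3 0 0 0 0;0.8 0 -0.3 0 0 0 0;0.8 0 -0.3 0 0 0 0;0.8 0 -0.2 0 0 0 0;0.8 0 0 0 0 0 0",
)

```text
time_s: 4.65
position: [0.6384, -0.1413, 0.0858]
tcp_rot: [[-0.597, -0.802, 0.001], [-0.802, 0.597, -0.0], [-0.0, -0.001, -1.0]]
wrist_force: [-0.8, 1.1, 4.3]
opening: 0.0155
```

step_arm(
  increments="0.8 0 -0.15 0 0 0 0;0.8 0 -0.1 0 0 0 0;0.8 0 0 0 0 0 0",
)

```text
time_s: 5.03
position: [0.6389, -0.1418, 0.0857]
tcp_rot: [[-0.597, -0.802, -0.002], [-0.802, 0.597, 0.001], [0.001, 0.002, -1.0]]
wrist_force: [-4.2, 4.8, 7.2]
opening: 0.0153
```

step_arm(
  increments="0 0 0.1 0 0 0 0;0 0 0 0 0 0 0;0 0 0 0 0 0 0;0 0 0 -4 0 0 0;0 0 0 -5 0 0 0;0 0 0 -4 0 0 0;0 0 0 0 0 0 0",
)

```text
time_s: 5.9
position: [0.6413, -0.1424, 0.22]
tcp_rot: [[-0.597, -0.802, 0.009], [-0.802, 0.597, -0.001], [-0.005, -0.008, -1.0]]
wrist_force: [0.6, 0.5, -0.7]
opening: 0.0434
```

Run:
```python
from h import *
g=w(pol(.085,230,SC)); print(g,w(SC))
c,i=shot("wrist","w2")
cv2.imwrite("pics/w2z.png",cv2.resize(i[0:250,150:560],None,fx=1.9,fy=1.9))
for P in [(*w(pol(.103,325,SC)),.112),(*w(SC),.081),(*g,.115)]: print(proj(c,P))
go(g,.22,138.3)
```

```text
[ 0.49818501 -0.14159612] [ 0.55475049 -0.0781505 ]
[[291.15969928 204.47277496]]
[[406.46450621 196.23706011]]
[[440.89963142  95.39922924]]
t 5.95 pos [ 0.6398 -0.142   0.2171] yaw 143.31 op 0.0432 F [ 0.2  0.1 -0.8]
 tool shift cm [ 8.43 11.38 -0.34] ('turn z', np.float64(0.087))
```

View pics/w2z.png

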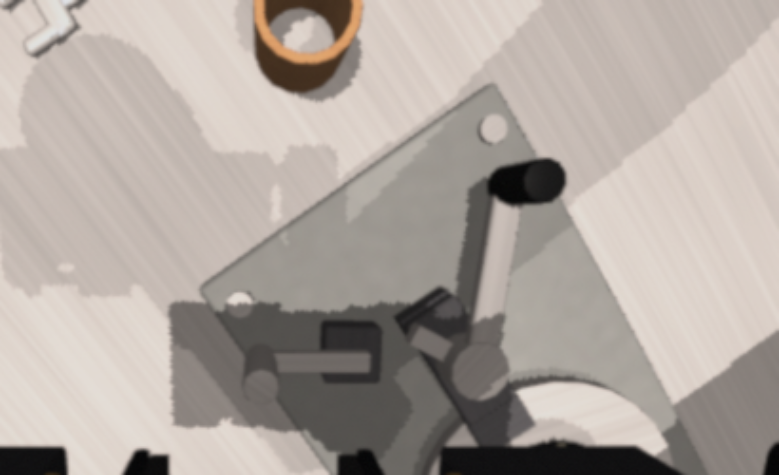

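step_arm(
  increments="0 2.81 3.72 0 0 0 0;0 2.81 3.72 0 0 0 0;0 2.81 3.72 0 0 0 0;0 0 0 0 0 0 0.087;0 0 0 4.5 0 0 0;0 0 0 4.5 0 0 0;0 0 0 3 0 0 0;0 0 0 1.2 0 0 0;0 0 0 0 0 0 0",
)

```text
time_s: 7.08
position: [0.4987, -0.143, 0.0826]
tcp_rot: [[-0.665, -0.747, -0.002], [-0.747, 0.665, -0.0], [0.002, 0.002, -1.0]]
wrist_force: [0.0, 0.1, 0.0]
opening: 0.0438
```

```bash
sed -i 's/^STAND=.*/STAND=np.array([.5598,.0305,-.0300])/' h.py
python3 - <<'E'
from h import *
g=w(pol(.085,230,SC)); print(g)
go(g,.085,138.3)
E
```

```text
[ 0.49993501 -0.14289612]
t 7.075 pos [ 0.4987 -0.143   0.0826] yaw 138.35 op 0.0438 F [0.  0.1 0. ]
 tool shift cm [-0.09 -0.09 -0.24] ('turn z', np.float64(0.001))
```

step_arm(
  increments="0.3 0 0 -0.3 0 0 0;0.6 0 0 0 0 0 0;0.8 0 0 0 0 0 0;0.8 0 0 0 0 0 0",
  squeeze=35,
)

```text
time_s: 7.58
position: [0.4995, -0.1429, 0.0872]
tcp_rot: [[-0.665, -0.747, 0.001], [-0.747, 0.665, -0.0], [-0.001, -0.001, -1.0]]
wrist_force: [-1.0, 0.6, 3.2]
opening: 0.0174
```

step_arm(
  increments="0.8 -0.02 -0.595 0 0 0 -0.07;0.8 -0.02 -0.595 0 0 0 -0.07;0.8 0 0 0 0 0 0",
)

```text
time_s: 7.95
position: [0.5091, -0.1503, 0.0872]
tcp_rot: [[-0.554, -0.832, 0.001], [-0.832, 0.554, -0.0], [-0.0, -0.001, -1.0]]
wrist_force: [-0.8, 0.7, 4.6]
opening: 0.0171
```

step_arm(
  increments="0.8 -0.02 -0.595 0 0 0 -0.07;0.8 -0.02 -0.595 0 0 0 -0.07;0.8 -0.02 -0.595 0 0 0 -0.07;0.8 -0.02 -0.595 0 0 0 -0.07;0.8 -0.02 -0.595 0 0 0 -0.07;0.8 -0.02 -0.595 0 0 0 -0.07;0.8 -0.02 -0.595 0 0 0 -0.07;0.8 0 0 0 0 0 0",
)

```text
time_s: 8.95
position: [0.5473, -0.1644, 0.0872]
tcp_rot: [[-0.098, -0.995, -0.0], [-0.995, 0.098, -0.001], [0.001, 0.0, -1.0]]
wrist_force: [-1.5, -0.8, 5.5]
opening: 0.0171
```

Run:
```python
from h import *
p=robot.sense(); q=p['position'][:2]-w(SC); print(np.hypot(*q),np.degrees(np.arctan2(q[1],q[0])-STAND[2])%360-230,p['wrist_force'],p['position'])
```

```text
0.08540063900374062 35.529822622523966 [-1.52011957 -0.79422727  5.51200227] [ 0.54729351 -0.16435339  0.08718129]
```

step_arm(
  increments="0 0 0 0 0 0 0;0 0 0 0 0 0 0;0 0 0 -3.3 0 0 0;0 0 0 -5 0 0 0;0 0 0 -5 0 0 0;0 -5.92 -0.34 0 0 0 0;0 -5.92 -0.34 0 0 0 0;0 -5.92 -0.34 0 0 0 0;0 -5.92 -0.34 0 0 0 0;0 -5.92 -0.34 0 0 0 0",
)

```text
time_s: 10.2
position: [0.593, 0.131, 0.2192]
tcp_rot: [[-0.097, -0.995, -0.0], [-0.995, 0.097, 0.0], [-0.0, 0.0, -1.0]]
wrist_force: [0.4, -1.0, -0.5]
opening: 0.0438
```

step_arm(
  increments="0 0 0 0 0 0 -0.165;0 0 0 0 0 0 -0.165;0 0 0 0 0 0 -0.165;0 0 0 0 0 0 -0.165;0 0 0 0 0 0 -0.165;0 0 0 0 0 0 -0.165;0 0 0 0 0 0 -0.164;0 0 0 0 0 0 0",
)

```text
time_s: 11.2
position: [0.5929, 0.129, 0.2191]
tcp_rot: [[0.87, -0.493, -0.001], [-0.493, -0.87, -0.0], [-0.001, 0.0, -1.0]]
wrist_force: [0.5, 0.0, -0.5]
opening: 0.0437
```

Run:
```python
from h import *
g=w(pol(.105,73.4)); print(g)
c,i=shot("wrist","w3")
cv2.imwrite("pics/w3z.png",cv2.resize(i[0:250,150:560],None,fx=1.9,fy=1.9))
n=lambda P:print(((proj(c,P)-[150,0])*1.9).round(1),end=' ')
for P in [(*g,.110),(*w((0,0)),.096),(*w(pol(.129,134)),.044),(*w(pol(.129,136)),.044),(*w((-.095,.095)),.018)]: n(P)
go(g,.085,161.7)
```

```text
[0.59280204 0.13017881]
[[247.7 391.5]] [[482.9 338.5]] [[360.9 538.9]] [[368.4 541. ]] [[354.6 527.6]] t 11.25 pos [0.5929 0.129  0.2191] yaw -119.62 op 0.0436 F [-0.6  0.3  0.6]
 tool shift cm [-0.06 -0.1  13.41] ('turn z', np.float64(1.373))
```

View pics/w3z.png

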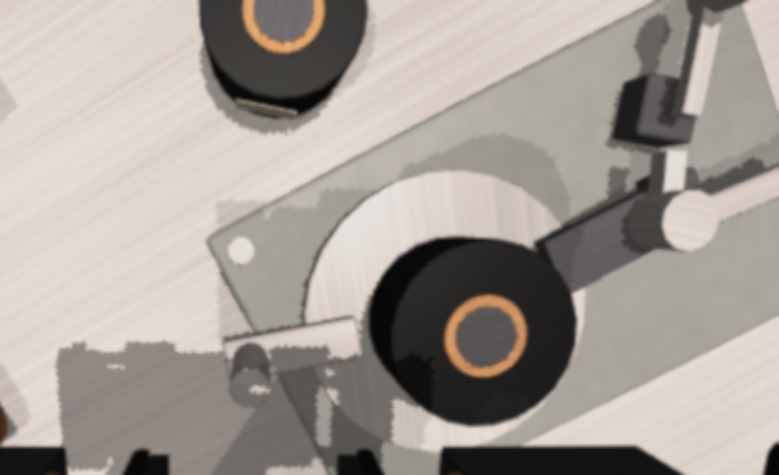

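step_arm(
  increments="0 0 0 0 0 0 0.17;0 0 0 0 0 0 0.17;0 0 0 0 0 0 0.17;0 0 0 0 0 0 0.17;0 0 0 0 0 0 0.17;0 0 0 0 0 0 0.17;0 0 0 0 0 0 0.17;0 0 0 0 0 0 0.17;0 0 0 0 0 0 0.013;0 0 0 0 0 0 0",
)

```text
time_s: 12.5
position: [0.5931, 0.1289, 0.2195]
tcp_rot: [[-0.31, -0.951, -0.0], [-0.951, 0.31, 0.0], [-0.0, 0.0, -1.0]]
wrist_force: [-0.3, 0.7, 0.5]
opening: 0.0439
```

Run:
```python
from h import *
g=w(pol(.105,73.4)); print(g)
c,i=shot("wrist","w4")
cv2.imwrite("pics/w4z.png",cv2.resize(i[0:250,150:560],None,fx=1.9,fy=1.9))
n=lambda P:print(((proj(c,P)-[150,0])*1.9).round(1),end=' ')
for P in [(*g,.110),(*w((0,0)),.096),(*w(pol(.129,134)),.044),(*w(pol(.129,136)),.044),(*w((-.095,.095)),.018)]: n(P)
go(g,.085,161.7)
```

```text
[0.59280204 0.13017881]
[[255.6 392.6]] [[257.1 134.6]] [[476.4 281.9]] [[481.2 274.2]] [[471.2 278.9]] t 12.55 pos [0.5931 0.1289 0.2195] yaw 161.95 op 0.0433 F [ 0.1 -0.1  0.3]
 tool shift cm [-0.11  0.06 13.45] ('turn z', np.float64(0.004))
```

View pics/w4z.png

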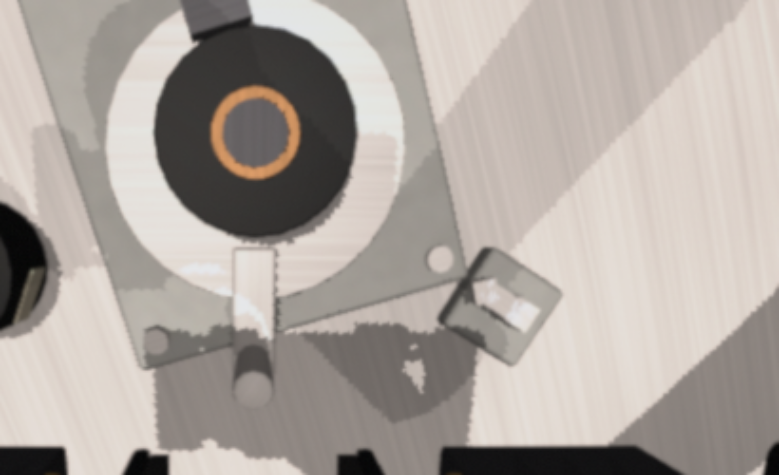

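Run:
```python
import cv2
i=cv2.imread("pics/w4.png")[115:205,370:460]
cv2.imwrite("pics/w4n.png",cv2.resize(i,None,fx=6.5,fy=6.5,interpolation=cv2.INTER_CUBIC))
```

```text
(no output)
```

View pics/w4n.png

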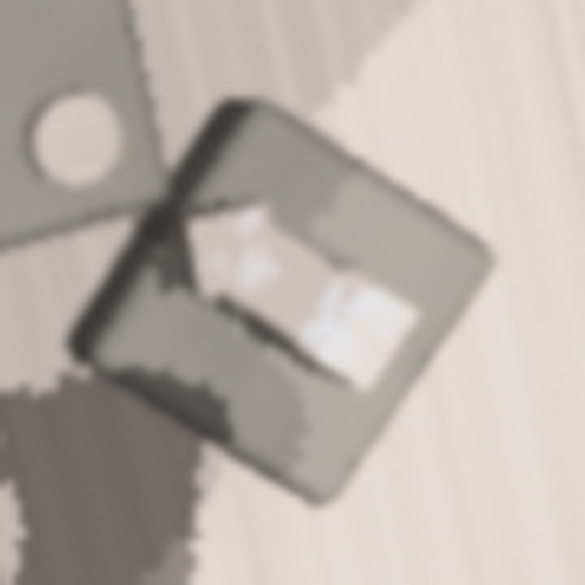

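Run:
```python
from h import *
c=cam("wrist")
n=lambda u,v:(u/6.5+370-.4,v/6.5+115-.4)
z=lambda u,v:(u/1.9+150-.25,v/1.9-.25)
tip=ray2(c,n(187,222),.044); rear=ray2(c,n(391,350),.044)
ch=ray2(c,z(256,132),.096); pin=ray2(c,z(254,388),.110)
a=lambda p,o=ch:(np.hypot(*(p-o)).round(4),np.degrees(np.arctan2(*(p-o)[::-1])).round(2))
print('chuck',ch,w((0,0)),'pin',pin,a(pin),'tip',tip,a(tip),'rear',rear,a(rear),'nose dir',a(rear,tip))
print('wrt fit',a(tip,w((0,0))),a(rear,w((0,0))),a(pin,w((0,0))))
```

```text
chuck [0.56005432 0.02917243] [0.5598 0.0305] pin [0.5929538  0.12782491] (np.float64(0.104), np.float64(71.56)) tip [0.4753336  0.12559353] (np.float64(0.1284), np.float64(131.3)) rear [0.44990442 0.15379079] (np.float64(0.1663), np.float64(131.47)) nose dir (np.float64(0.038), np.float64(132.05))
wrt fit (np.float64(0.1272), np.float64(131.61)) (np.float64(0.1652), np.float64(131.71)) (np.float64(0.1028), np.float64(71.19))
```

step_arm(
  increments="0 0 0 4.5 0 0 0;0 0 0 4.5 0 0 0;0 0 0 3 0 0 0;0 0 0 1.3 0 0 0;0.3 0 0 0 0 0 0;0.6 0 0 0 0 0 0;0.8 0 0 0 0 0 0;0.8 0 0 0 0 0 0",
  squeeze=25,
)

```text
time_s: 13.55
position: [0.5936, 0.1293, 0.0878]
tcp_rot: [[-0.311, -0.951, 0.002], [-0.951, 0.311, 0.001], [-0.001, -0.002, -1.0]]
wrist_force: [-1.2, 0.6, 3.6]
opening: 0.0172
```

step_arm(
  increments="0.8 0.034 0.839 0 0 0 -0.08;0.8 0.034 0.839 0 0 0 -0.08;0.8 0.034 0.839 0 0 0 -0.08;0.8 0 0 0 0 0 0",
)

```text
time_s: 14.05
position: [0.5687, 0.1344, 0.0878]
tcp_rot: [[-0.076, -0.997, 0.002], [-0.997, 0.076, 0.001], [-0.001, -0.002, -1.0]]
wrist_force: [-1.1, 2.1, 5.3]
opening: 0.0173
```

step_arm(
  increments="0.8 0.034 0.839 0 0 0 -0.08;0.8 0.034 0.839 0 0 0 -0.08;0.8 0.034 0.839 0 0 0 -0.08;0.8 0.034 0.839 0 0 0 -0.08;0.8 0.034 0.839 0 0 0 -0.08;0.8 0.034 0.839 0 0 0 -0.08;0.8 0.034 0.839 0 0 0 -0.08;0.8 0.034 0.839 0 0 0 -0.08;0.8 0.034 0.839 0 0 0 -0.08;0.8 0 0 0 0 0 0",
)

```text
time_s: 15.3
position: [0.4977, 0.114, 0.0878]
tcp_rot: [[0.6, -0.8, 0.001], [-0.8, -0.6, 0.002], [-0.0, -0.002, -1.0]]
wrist_force: [-3.1, 3.2, 6.8]
opening: 0.0177
```

Run:
```python
from h import *
g=np.array([.560,.0295])+pol(.105,131.4); print(g)
go(g,.0875)
q=robot.sense()['position'][:2]-[.560,.0295]; print(np.hypot(*q),np.degrees(np.arctan2(q[1],q[0])))
```

```text
[0.49056225 0.10826166]
t 15.3 pos [0.4977 0.114  0.0878] yaw -143.13 op 0.0177 F [-3.1  3.2  6.8]
 tool shift cm [0.03 0.92 0.03] 
0.10495535677178161 126.39902438020995
```

step_arm(
  increments="0.8 0.03 0.7 0 0 0 -0.066;0.8 0.01 0.22 0 0 0 -0.021;0.8 0 0 0 0 0 0;0.8 0 0 0 0 0 0",
)

```text
time_s: 15.8
position: [0.4912, 0.1086, 0.0878]
tcp_rot: [[0.667, -0.745, 0.002], [-0.745, -0.667, 0.002], [-0.0, -0.003, -1.0]]
wrist_force: [-2.8, 6.5, 6.5]
opening: 0.0173
```

step_arm(
  increments="0 0 0 0 0 0 0;0 0 0 0 0 0 0;0 0 0 -3.5 0 0 0;0 0 0 -5 0 0 0;0 0 0 -5 0 0 0;0 0 0 0 0 0 0",
)

```text
time_s: 16.55
position: [0.4927, 0.1077, 0.2257]
tcp_rot: [[0.667, -0.745, 0.008], [-0.745, -0.667, 0.003], [0.003, -0.009, -1.0]]
wrist_force: [-0.6, 0.3, 0.2]
opening: 0.0437
```

Run:
```python
from h import *
go([.4906,.1083],.0875)
c,i=shot("wrist","w5")
cv2.imwrite("pics/w5z.png",cv2.resize(i[0:250,150:560],None,fx=1.9,fy=1.9))
c,i=shot("top","t5")
cv2.imwrite("pics/t5z.png",cv2.resize(i[160:300,210:400],None,fx=4,fy=4,interpolation=cv2.INTER_CUBIC))
```

```text
t 16.55 pos [0.4927 0.1077 0.2257] yaw -138.14 op 0.0437 F [-0.6  0.3  0.2]
 tool shift cm [-0.23  0.23 13.82]
```

View pics/w5z.png

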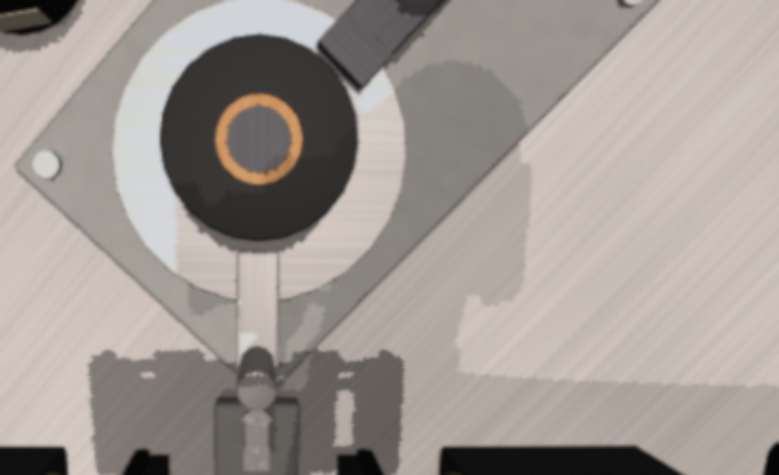

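View pics/t5z.png

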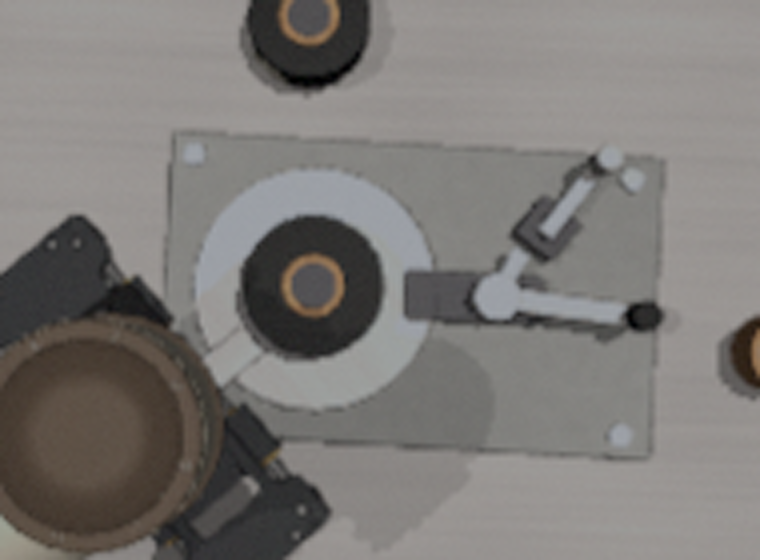

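step_arm(
  increments="0 4.78 2.82 0 0 0 0;0 4.78 2.82 0 0 0 0;0 4.78 2.82 0 0 0 0;0 4.78 2.82 0 0 0 0;0 4.78 2.82 0 0 0 0;0 0 0 0 0 0 0.166;0 0 0 0 0 0 0.166;0 0 0 0 0 0 0.166;0 0 0 0 0 0 0.166;0 0 0 0 0 0 0.166",
)

```text
time_s: 17.9
position: [0.5438, -0.1651, 0.2191]
tcp_rot: [[-0.105, -0.994, -0.005], [-0.994, 0.105, 0.0], [0.0, 0.005, -1.0]]
wrist_force: [-0.6, 0.2, 0.1]
opening: 0.0435
```

step_arm(
  increments="0 0 0 0 0 0 0",
)

```text
time_s: 18.02
position: [0.544, -0.165, 0.2195]
tcp_rot: [[-0.097, -0.995, -0.004], [-0.995, 0.097, 0.0], [0.0, 0.004, -1.0]]
wrist_force: [-0.2, -0.2, -0.1]
opening: 0.0433
```

Run:
```python
from h import *
go([.5473,-.1644],.0872,174.4)
```

```text
t 18.025 pos [ 0.544  -0.165   0.2195] yaw 174.41 op 0.0433 F [-0.2 -0.2 -0.1]
 tool shift cm [-0.1  -0.37 13.23] ('turn z', np.float64(0.0))
```

step_arm(
  increments="0 -0.1 -0.35 0 0 0 0;0 0 0 4.5 0 0 0;0 0 0 4.5 0 0 0;0 0 0 3 0 0 0;0 0 0 1.2 0 0 0;0.3 0 0 0 0 0 0;0.6 0 0 0 0 0 0;0.8 0 0 0 0 0 0;0.8 0 0 0 0 0 0",
  squeeze=35,
)

```text
time_s: 19.15
position: [0.5474, -0.1643, 0.0906]
tcp_rot: [[-0.099, -0.995, -0.002], [-0.995, 0.099, 0.0], [0.0, 0.002, -1.0]]
wrist_force: [-4.0, 1.2, 6.3]
opening: 0.0172
```

step_arm(
  increments="0.8 -0.02 0.595 0 0 0 0.07;0.8 -0.02 0.595 0 0 0 0.07;0.8 -0.02 0.595 0 0 0 0.07;0.8 -0.02 0.595 0 0 0 0.07;0.8 -0.02 0.595 0 0 0 0.07;0.8 -0.02 0.595 0 0 0 0.07;0.8 -0.02 0.595 0 0 0 0.07;0.8 0 0 0 0 0 0",
)

```text
time_s: 20.15
position: [0.5099, -0.1507, 0.0906]
tcp_rot: [[-0.554, -0.833, 0.001], [-0.833, 0.554, -0.001], [-0.0, -0.001, -1.0]]
wrist_force: [-2.4, -1.1, 3.8]
opening: 0.017
```

Run:
```python
from h import *
p=robot.sense(); q=p['position'][:2]-w(SC); print(np.hypot(*q),np.degrees(np.arctan2(q[1],q[0])-STAND[2])%360-230)
g=w(pol(.085,230,SC));go(g,.087,138.3)
```

```text
0.08516529018438762 8.546750102353371
t 20.15 pos [ 0.5099 -0.1507  0.0906] yaw 146.36 op 0.017 F [-2.4 -1.1  3.8]
 tool shift cm [-0.1   1.26  0.36] ('turn z', np.float64(0.141))
```

step_arm(
  increments="0.8 -0.02 0.595 0 0 0 0.07;0.8 -0.02 0.595 0 0 0 0.07;0.8 0 0.2 0 0 0 0.02;0.8 0 0 0 0 0 0;0.8 0 0 0 0 0 0",
)

```text
time_s: 20.78
position: [0.4996, -0.1427, 0.0906]
tcp_rot: [[-0.679, -0.734, 0.002], [-0.734, 0.679, -0.001], [-0.0, -0.002, -1.0]]
wrist_force: [-2.5, -5.1, 6.4]
opening: 0.0173
```

Run:
```python
from h import *
p=robot.sense(); q=p['position'][:2]-w(SC); print(np.hypot(*q),np.degrees(np.arctan2(q[1],q[0])-STAND[2])%360-230)
```

```text
0.085042184782728 -0.2778290660463938
```

step_arm(
  increments="0.8 0 0.2 0 0 0 0.02;0.8 0 0 0 0 0 0;0 0 0 0 0 0 0;0 0 0 0 0 0 0;0 0 0 -3.5 0 0 0;0 0 0 -5 0 0 0;0 0 0 -5 0 0 0;0 0 0 -2 0 0 0;0 0 0 0 0 0 0",
)

```text
time_s: 21.9
position: [0.4981, -0.14, 0.2457]
tcp_rot: [[-0.695, -0.719, 0.004], [-0.719, 0.695, 0.001], [-0.003, -0.002, -1.0]]
wrist_force: [0.7, 0.2, -1.1]
opening: 0.0434
```

Run:
```python
from h import *
c,i=shot("wrist","w6")
go([.5,-.14],.2)
c,i=shot("top","t6")
cv2.imwrite("pics/t6z.png",cv2.resize(i[160:300,210:400],None,fx=4,fy=4,interpolation=cv2.INTER_CUBIC))
n=lambda P:print(((proj(c,P)-[210,160])*4).round(1))
for a in (0,.1): n([*w(pol(.085,230+np.degrees(a),SC)),.115])
n([*w(SC),.081])
```

```text
t 21.95 pos [ 0.4971 -0.14    0.244 ] yaw 135.94 op 0.0437 F [-0.2 -0.6 -0.7]
 tool shift cm [-0.19 -0.21  4.4 ] 
[[611.5 392.3]]
[[620.9 381. ]]
[[498.7 292.6]]
```

View pics/t6z.png

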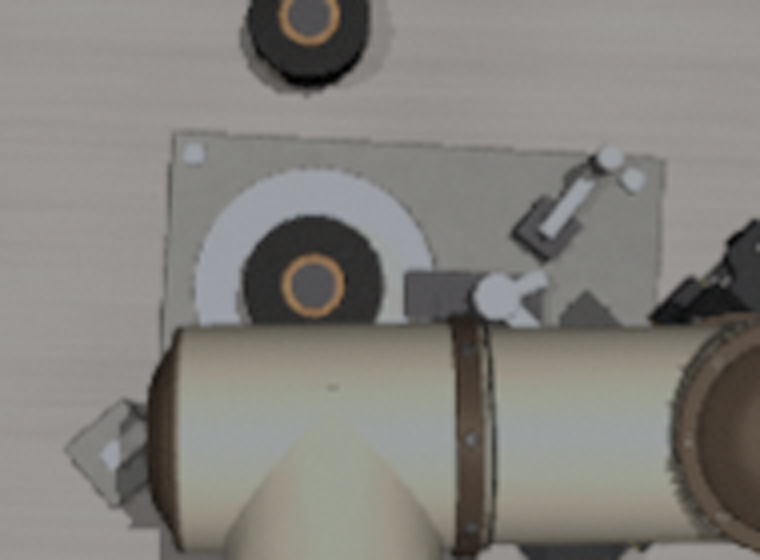

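View pics/w6.png

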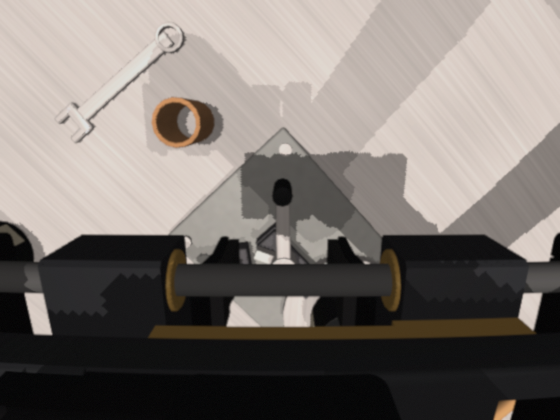

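step_arm(
  increments="0 4.75 -2.28 0 0 0 0;0 4.75 -2.28 0 0 0 0;0 4.75 -2.28 0 0 0 0;0 4.75 -2.28 0 0 0 0;0 4.75 -2.28 0 0 0 0;0 4.75 -2.28 0 0 0 0;0 0 0 0 0 0 0;0 0 0 0 0 0 0",
)

```text
time_s: 23.0
position: [0.3968, -0.4399, 0.2425]
tcp_rot: [[-0.696, -0.718, -0.003], [-0.718, 0.696, 0.003], [0.0, 0.004, -1.0]]
wrist_force: [0.7, -0.5, 0.1]
opening: 0.0432
```

Run:
```python
from h import *
c,i=shot("top","t7")
cv2.imwrite("pics/t7z.png",cv2.resize(i[160:300,210:400],None,fx=4,fy=4,interpolation=cv2.INTER_CUBIC))
a=cv2.imread("pics/top0.png"); d=cv2.absdiff(a,i).max(2)
cv2.imwrite("pics/d7.png",cv2.min(d*3,255) if 0 else np.clip(d.astype(int)*3,0,255).astype(np.uint8))
n=lambda P:print(((proj(c,P)-[210,160])*4).round(1))
n([*(np.array([.560,.0295])+pol(.105,131.4)),.110])
n([*w(pol(.085,230,SC)),.115])
```

```text
[[177.1 395.6]]
[[611.5 392.3]]
```

View pics/t7z.png

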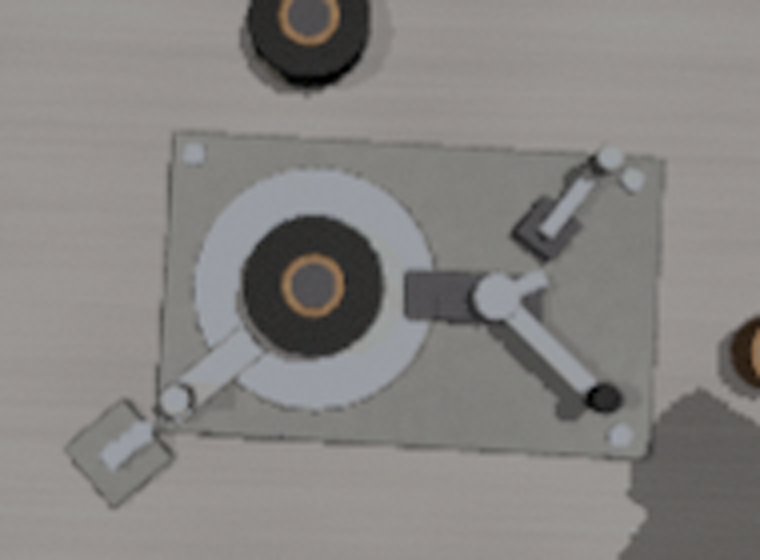

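View pics/d7.png

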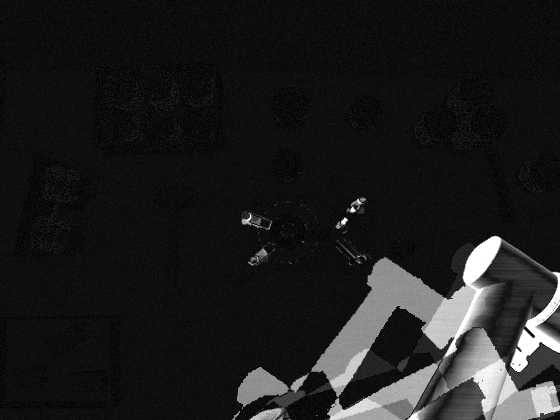

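Run:
```python
from workcell import robot
s=robot.sense();print(s['time_s'],abs(s['qvel']).max(),s['wrist_force']);print(robot.sign_off())
```

```text
23.05 0.018414223346263147 [ 0.0519991  -0.60170211 -0.36922221]
the job is handed in; nothing more can be done
None
```

The job is done and handed in at 23 s. The crank pin stands at the pointer, the clamp is tight again, and the bolt is left drawn back. `sign_off` reports no verdict, so the checks below are my own.

- **Lock bolt:** I drew the bolt out about 24 mm until it met its end stop. The final top view shows it still back.
- **Clamp lever, open:** I swung it to about 0.62 rad, judged from the tool position.
- **Crank pin:** I turned it about 60° counter-clockwise. In the final top view it sits about 1.5 mm or less from the computed mark, against the 8 mm limit. The wrist view, taken before I re-tightened, shows it in line with the pointer's nose.
- **Clamp lever, closed:** I brought it back to about −0.03 rad by image estimate, slightly tighter than where it started.
- **Surroundings:** Comparing the first and last top views shows no movement of the roll, core tube or mallet. The arm covered part of that view, and I did not measure the wrench separately. The arm stands clear with no contact force.

Two things did not go as planned. The first positions from the top camera were about 2 mm off, which I corrected from the wrist view and the bolt's stop position. I also turned the gripper too far over the crank pin and had to turn it back. It touched nothing there and cost about a second.

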